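# Hang the rinsed dip basket on the drip hook

### The job

Swing the basket's flat-lying bail upright while the basket stays standing on the bench, then carry the basket level by the bail and hang it on the drip stand's hook, so that the hook sits in the crook at the middle of the bail. Lower it gently until the hook has taken the weight before you let go, and never lean more than lightly on the thin hook. Do not tip the parts out, and leave the bottle, the tape roll and the parts tray where they stand.

Things in the scene. Friction and masses are not known exactly. Their poses are not given: they have to be found in the camera images.
- basket: round steel-wire dip basket holding brass connector shells (fixed inside), 110 mm across, 72 mm high, 0.37 to 0.59 kg with its bail (it varies); origin at the centre of its underside, z up. The bail turns on two ear lugs 74 mm above the underside, on the basket's y axis, at y = +62 and -62 mm. The lugs stick out to 60 mm from the axis.
- basket_mid (a point): centre of the basket, 36 mm above its underside
- bail (a joint): angle of the bail about the line through the ears: 0 = lying flat towards the basket's -x side (bar 90 mm from the ear line, level with the ears, clear of the rim by 30 mm), pi/2 = upright (bar 90 mm straight above the ear line), pi = flat towards +x. Light friction in the ears (0.02 N m): let go lower than about 60 degrees it falls back flat, higher up it stays where it is left. It starts flat.
- sleeve_left (a point): centre of the blue plastic tube on the left half (basket +y) of the bail's bar: 10 mm thick, 30 mm long, lying along the basket's y axis, centred 33 mm from the middle of the bar, 90 mm from the ear line. Good to pinch across the bar; the tube turns stiffly on the wire (0.03 N m), so the bail can swing while it is held. A basket carried by one tube may droop a little to the other side.
- sleeve_right (a point): centre of the like blue tube on the right half (basket -y), 33 mm from the middle the other way
- crook (a point): inner (ear-side) face of the crook: mid-bail the 5 mm wire bends 14 mm outwards beyond the bar's line, 30 mm wide at the bar, 7 mm inside at its top, so that the hook's rod settles in it and the basket hangs level. 101.5 mm from the ear line, 11.5 mm beyond the line of the tube centres; the highest point under the wire when upright. The hook goes here: keep fingers off.
- drip_stand: drip stand screwed to the bench: white tray 170 x 170 mm, 18 mm high, post behind it on the stand's +x side; a dark clamp on the post carries a J hook of 8 mm steel rod that reaches back towards -x over the tray. Origin on the bench right under the seat of the hook; x from the hook's tip to the post, z up. Thin hook: never load or push the stand with more than 11 N in all, basket included.
- under_hook (a point): tray floor right under the hook's seat (lowest point of its bowl). The clamp is set by hand: the rod's top at the seat is 220 to 260 mm above the bench, not measured; look or feel for it. The bowl is flat for 16 mm along x. Its tip rises 24 mm above the seat, 22 to 30 mm towards -x; towards +x the rod climbs to 10 mm above the seat at 32 mm and 14 mm at the post. The rod does not give.
- post_top (a point): centre of the top of the 12 mm post, 280 mm above the bench, 108 mm to the stand's +x from the hook's seat. The bail must pass over the hook's tip from the -x side (opposite the post), so that the rod goes through the loop between crook and basket, then come down on the seat with its bar across the rod.
- rinse_bottle_mid (a point): blue rinse bottle standing loose, 60 mm across, 135 mm high; this point is on its axis, 65 mm above the bench
- rinse_bottle: the same bottle, origin at the centre of its underside
- tape_roll: amber roll of tape lying loose, 84 mm across, 20 mm high; origin at the centre of its underside
- parts_tray: small black two-part tray standing loose, 85 x 75 mm, 30 mm high; origin at the centre of its underside
Not all that is in view belongs to the job. Of the things like the basket, leave any that is brown or red; of the rest the smaller one is meant.

How it is judged:
On the way, in this order (a step that is already met when the one before it is completed fails the run):
1. the bail is upright (within about 15 degrees) while the basket still stands on the bench (value of joint bail between 1.3 and 1.84 rad and height (world z) of basket below 0.004 m and angle between basket's own z axis and vertical below 0.06 rad), for 0.2 s.
2. the hook, in the crook, bears the basket (2.2 N or more) while the fingers still hold the bail (contact force between basket and drip_stand above 2.2 N and contact force between the fingers and basket above 0.5 N and x of crook in the frame of drip_stand between -0.02 and 0.02 m and y of crook in the frame of drip_stand between -0.012 and 0.012 m and height (world z) of basket above 0.035 m), for 0.3 s.
At the end, for the whole second after the job is handed in: The basket hangs free on the hook, crook at the bowl (within 13 mm along the rod and 8 mm across it of the stand's origin line), hook bearing 2.2 N or more, level within 9 degrees, still (under 60 mm/s); bottle, tape roll and parts tray within 30 mm of where they stood (x of crook in the frame of drip_stand between -0.013 and 0.013 m and y of crook in the frame of drip_stand between -0.008 and 0.008 m and contact force between basket and drip_stand above 2.2 N and angle between basket's own z axis and vertical below 0.15 rad and height (world z) of basket above 0.035 m and linear speed of basket below 0.06 m/s and distance of each of rinse_bottle, tape_roll, parts_tray from where it was at the start of the episode below 0.03 m); the robot touches nothing.
It fails at once if the drip stand and its hook are pushed or loaded with more than 11 N (contact force between anything else and drip_stand above 11 N).
It fails at once if the basket tips more than 29 degrees, which would spill the parts (angle between basket's own z axis and vertical above 0.5 rad).
It fails at once if the bottle is moved by more than 30 mm or tipped over (distance of rinse_bottle from where it was at the start of the episode above 0.03 m or angle between rinse_bottle's own z axis and vertical above 0.3 rad).
It fails at once if the tape roll or the parts tray is moved by more than 30 mm (distance of any of tape_roll, parts_tray from where it was at the start of the episode above 0.03 m).
It also fails if it takes over 69 s, if anything falls off the work surface, if the arm or the gripper's body presses on something with over 40 N, if the wrist force passes 120 N, or if a joint passes its speed limit or range.

### The arm

A 6-joint arm with a two-finger parallel gripper is mounted at the origin on the work surface. World frame = base frame: x ahead of the robot, y to its left, z up, the work surface at z = 0. Lengths are in m, angles in rad, forces in N, time in s.
With the tool pointing down it reaches from about 0.25 to 0.8 m from the base axis. Payload 8.5 kg.
Tool frame: the origin (TCP) lies midway between the tips of the shut fingers; the grasp point (between the pads) lies arm.pinch_z behind it (arm.pinch_z is the distance from the TCP to the grasp point, in m); z points along the fingers, y is the line along which they close (so a half turn about z gives the same grasp; the last joint's range is limited). The gripper opens to 85 mm and grips with 20 to 120 N. Pads are 22 mm wide; open, the fingers measure 114 mm over their backs; the gripper's body (76 mm by 85 mm) begins 54 mm behind the grasp point. The pads swing forward as they close: fully open they stand 13 mm farther back than shut.
Start: joints at [1.178, 0.238, -0.013, 1.319, 0, 1.571], TCP at [0.201, 0.485, 0.231] pointing down, gripper open.
Joint ranges: [-2.66, 2.66], [-1.03, 1.9], [-1.14, 1.46], [-1.82, 2.27], [-1.45, 1.34], [-3.14, 3.14]. Speed limits (rad/s): [2.22, 2.22, 2.79, 3.14, 3.14, 3.14].

### API

Orientations are given as a rotation vector (axis times angle).
In Python, from cell import arm gives the robot as it stands.
- The arm moves only by the tool carry_out, never from a script. Its argument "plan" is a list that holds one entry, the list of rows, each a list of 5 numbers: the gripper's target within -1 to 1 (shut at 1, half-way at 0, fully open at -1), then the shift along the tool's x, y, z in mm, then the turn about the tool's z in rad. In form: [[[claw, x, y, z, spin], ...]]. A call has 1 to 20 rows; each row is the pose to reach, as a shift and turn from the pose commanded when the call began, along the tool's axes at that moment; what a row does not reach only later rows make up. A row lasts 1/10 s, in which the tool goes at most 50 mm and 8.59 degrees, less where a joint would pass 70% of its speed; a pose out of reach is approached as far as the arm can. A call with a gripper value outside its range is refused whole. The fingers move at their own pace and stop on an object; the grip force is fixed at half the most. Time passes only in rows, so rows that repeat a pose let the fingers close. It gives the time, the measured TCP pose, the force, the opening and the grip force at its end, in the units of the state.
- arm.get_obs(): the state, without advancing time (a new reading comes with each control period).
- arm.snapshot(name): name is "scene" or "top"; returns a dict with "frame" (420x560x3 uint8, red, green, blue), "depth" (420x560 float32, m along the optical axis (not along the pixel's ray), 0 where there is no reading), "K" (3x3 intrinsics, pixels), "origin" and "rotation" of the camera in the world. Camera axes: x right, y up, looking along -z (the intrinsics and any distortion apply to the point x, -y, -z); pixel columns grow to the right and rows downward; lengths in m; the calibration is good to about 2 mm. A picture is of the moment at which its call begins.
- arm.finish_job(): hands the job in; it is judged then, once.
Trained networks look in the newest picture that a camera, given by its name, has taken for a name from the list of things; names that differ only in an ending like _2 or _b are one class to them, and where a whole thing is asked for, a point or a joint stands for the part that bears it (a point fixed in the world has none). Each returns a list of dicts, best first, with "conf" (0 to 1); they miss things now and then, are a little off and sometimes report something else, mostly with a low value. They report only what shows in the picture. A call takes as long as a camera call. They do not tell look-alikes from the thing itself.
- arm.spot_in(name, camera): "box" ([left, top, right, bottom] in pixels, round what is visible of it).
- arm.cut_out(name, camera): "mask" (420x560 bool, what is visible of it) and "box" ([left, top, right, bottom] in pixels, round what is visible of it).
The state is a dict: "time_s": time; "qpos": joint angles; "dq": joint speeds; "effort": joint torques, N m; "tool_pos": TCP position; "ee_rot": TCP orientation; "force": force on the tool from outside, world axes, zero at the start; "torque": the same for the moment, N m; "grip_width": finger opening in m; "gripper_force": force on a finger pad.
Only numpy, scipy, OpenCV 4.12 (cv2) and the standard library are available. Lean on these libraries where they do the work, as an engineer would, in place of code of your own. Each camera call takes 0.05 s, during which the arm holds its last target. There are 200 camera calls.

## Working session

There is one attempt and no reset: what is moved stays moved. The work goes in short steps, Python scripts to look and compute and a tool call to move; the robot and the scene stay as the last step left them, time stands still between calls to the robot, and variables do not carry over. Pictures are saved under pics/ and viewed, at most 10 in all, crops included, and the job is handed in when it is done.

Besides the shell and the picture viewer there is one more tool, called after "Emit:" in YAML: its name, and indented under it one key for each argument. carry_out: Moves the arm, as the interface text tells. Its arguments: {"type":"object","properties":{"plan":{"type":"array"}},"required":["plan"]}

```bash
mkdir -p pics; cat > h.py <<'E'
import numpy as np, cv2
from cell import arm
def snap(c,save=None):
    s=arm.snapshot(c)
    if save: cv2.imwrite(f'pics/{save}.png',s['frame'][:,:,::-1])
    return s
def cloud(s):
    d=s['depth'];K=s['K'];v,u=np.mgrid[:420,:560]
    p=np.stack([(u-K[0,2])/K[0,0]*d,-(v-K[1,2])/K[1,1]*d,-d],-1)
    w=p@np.array(s['rotation']).T+s['origin']; w[d==0]=np.nan
    return w
E
python3 - <<'E'
from h import *
o=arm.get_obs();print(o['tool_pos'],o['ee_rot'],o['force'],arm.pinch_z)
for c in ['scene','top']:
    s=snap(c,c+'0');w=cloud(s);print(c,s['origin'],s['K'].tolist())
    np.savez(c+'0',**s)
    for n in ['basket','drip_stand','sleeve_left','sleeve_right','crook','rinse_bottle','tape_roll','parts_tray']:
        for r in arm.cut_out(n,c)[:3]:
            p=w[r['mask']];print(n,round(r['conf'],2),np.round(r['box']),np.nanmedian(p,0).round(3),np.nanmin(p,0).round(3),np.nanmax(p,0).round(3))
E
```

```text
[0.20080008 0.48463699 0.23067265] [-6.13037415e-01 -3.08089368e+00  2.21267232e-03] [-0.33521672 -0.65105404 -0.11241628] 0.0187Traceback (most recent call last):
  File "<stdin>", line 4, in <module>
  File "h.py", line 10, in cloud
    w=p@np.array(s['rotation']).T+s['origin']; w[d==0]=np.nan
      ~~~~~~~~~~~~~~~~~~~~~~~~~~~^~~~~~~~~~~~
ValueError: operands could not be broadcast together with shapes (420,560) (3,)
```

```bash
sed -i "s/np.array(s\['rotation'\]).T/cv2.Rodrigues(np.array(s['rotation'],float))[0].T/" h.py
python3 - <<'E'
from h import *
for c in ['scene','top']:
    s=snap(c,c+'0');w=cloud(s);print(c,s['origin'],s['rotation'],s['K'].tolist(),[k for k in s])
    np.savez(c+'0',**s)
    for n in ['basket','drip_stand','sleeve_left','sleeve_right','crook','rinse_bottle','tape_roll','parts_tray']:
        for r in arm.cut_out(n,c)[:3]:
            p=w[r['mask']];print(n,round(r['conf'],2),np.round(r['box']),np.nanmedian(p,0).round(3),np.nanmin(p,0).round(3),np.nanmax(p,0).round(3))
E
```

```text
scene [0.96067393 0.2862281  0.96979533] [0.33278319 0.73143255 2.21939297] [[381.1710502235513, 0.0, 273.45521567170005], [0.0, 381.1710502235513, 209.9415472807866], [0.0, 0.0, 1.0]] ['frame', 'depth', 'K', 'origin', 'rotation']
basket 0.97 [232. 109. 291. 158.] [ 0.254 -0.454  0.038] [ 0.095 -0.632 -0.005] [ 0.354 -0.324  0.115]
basket 0.7 [283. 160. 332. 204.] [ 0.283 -0.154  0.014] [ 0.171 -0.256 -0.003] [ 0.377 -0.1    0.083]
basket 0.64 [229. 190. 283. 250.] [ 0.523 -0.202  0.011] [ 0.395 -0.31  -0.004] [ 0.59  -0.125  0.083]
drip_stand 0.66 [304. 286. 395. 394.] [0.616 0.227 0.006] [ 0.492  0.121 -0.002] [0.728 0.309 0.284]
sleeve_left 0.86 [124. 213. 201. 260.] [ 0.718 -0.335  0.109] [ 0.629 -0.45  -0.002] [ 0.852 -0.182  0.116]
sleeve_left 0.71 [235. 122. 288. 151.] [ 0.291 -0.351  0.106] [ 0.104 -0.464 -0.001] [ 0.351 -0.323  0.114]
sleeve_left 0.61 [231. 191. 282. 229.] [ 0.452 -0.218  0.077] [ 0.392 -0.3   -0.002] [ 0.537 -0.129  0.082]
sleeve_right 0.73 [280. 170. 297. 192.] [ 0.341 -0.22   0.078] [ 0.261 -0.29  -0.001] [ 0.377 -0.163  0.083]
sleeve_right 0.63 [237. 189
[... 2319 characters left out ...]
0. 341.] [ 0.253 -0.346  0.107] [ 0.172 -0.44  -0.006] [ 0.353 -0.323  0.116]
crook 0.5 [290. 263. 336. 311.] [ 0.351 -0.189  0.077] [ 0.25  -0.248  0.07 ] [ 0.382 -0.124  0.086]
rinse_bottle 0.78 [232. 130. 260. 155.] [0.719 0.006 0.091] [ 0.701 -0.021 -0.003] [0.782 0.048 0.141]
rinse_bottle 0.6 [293. 193. 334. 244.] [ 0.541 -0.192  0.007] [ 0.439 -0.258 -0.004] [ 0.607 -0.126  0.086]
tape_roll 0.66 [233. 222. 265. 254.] [ 0.46  -0.     0.019] [ 0.414 -0.048 -0.005] [0.497 0.035 0.028]
parts_tray 0.64 [231. 172. 256. 202.] [0.601 0.009 0.007] [ 0.555 -0.032 -0.002] [0.646 0.049 0.039]
parts_tray 0.23 [292. 192. 336. 246.] [ 0.539 -0.19   0.007] [ 0.436 -0.252 -0.004] [ 0.603 -0.129  0.086]
```

View pics/scene0.png

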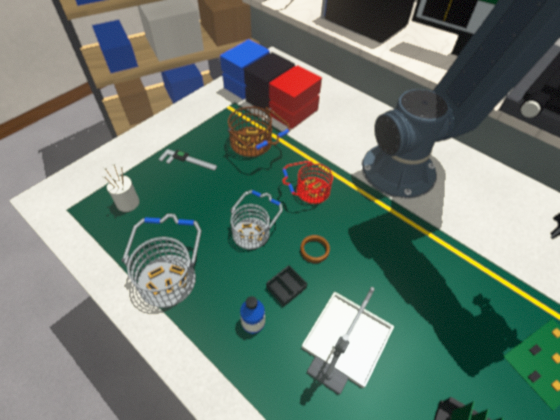

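View pics/top0.png

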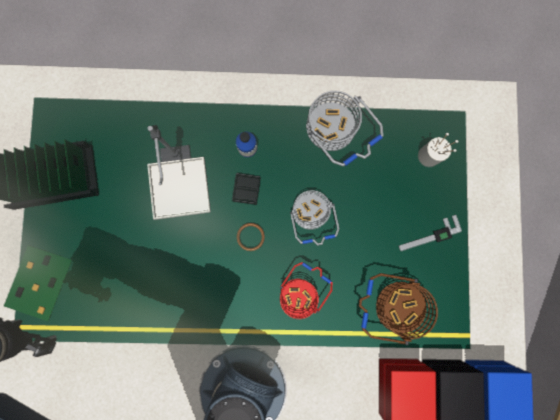

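```bash
python3 - <<'E'
from h import *
A=[]
for c,(x0,y0,x1,y1),(a0,b0,a1,b1) in [('top',(280,180,350,250),(140,115,220,225)),('scene',(222,180,292,255),(295,280,405,405))]:
    s=dict(np.load(c+'0.npz'));f=s['frame'][:,:,::-1]
    A.append(cv2.resize(f[y0:y1,x0:x1],(400,300),interpolation=cv2.INTER_CUBIC)); A.append(cv2.resize(f[b0:b1,a0:a1],(400,300),interpolation=cv2.INTER_CUBIC))
    w=cloud(s);
    # blue sleeves near basket
    hsv=cv2.cvtColor(f,cv2.COLOR_BGR2HSV)
    reg=(abs(w[...,0]-.49)<.13)&(abs(w[...,1]+.19)<.1)
    bl=reg&(hsv[...,0]>95)&(hsv[...,0]<125)&(hsv[...,1]>150)&(w[...,2]>.06)
    n,l,st,ce=cv2.connectedComponentsWithStats(bl.astype(np.uint8))
    for i in range(1,n):
        if st[i,4]>3: print(c,'blue',st[i],np.nanmean(w[l==i],0).round(4))
    hi=w[reg&(w[...,2]>.066)]; print('hi',len(hi),hi.min(0),hi.max(0))
    # stand
    reg=(abs(w[...,0]-.62)<.17)&(abs(w[...,1]-.22)<.15)
    t=reg&(w[...,2]>.0)&(w[...,2]<.03)&(hsv[...,1]<40)&(hsv[...,2]>150)
    print('tray',cv2.minAreaRect(w[t][:,:2].astype(np.float32)),np.median(w[t],0))
    for lo,h2 in [(.2,.23),(.23,.25),(.25,.27),(.27,.3)]:
        q=w[reg&(w[...,2]>lo)&(w[...,2]<h2)]
        print(lo,len(q),q.round(3)[::max(1,len(q)//14)].tolist())
cv2.imwrite('pics/crop.png',np.vstack([np.hstack(A[:2]),np.hstack(A[2:])]))
E
```

```text
top blue [325 234  10   5  30] [ 0.4577 -0.2416  0.078 ]
top blue [303 239   9   5  28] [ 0.4429 -0.1773  0.0787]
top blue [303 263   8   7  26] [ 0.3705 -0.1769  0.0786]
hi 436 [ 0.36111952 -0.26772067  0.06607914] [ 0.59287591 -0.12641958  0.08630011]
tray ((0.5994085669517517, 0.21469010412693024), (0.17154547572135925, 0.17151521146297455), 9.013504981994629) [0.59748638 0.21337602 0.00562645]
0.2 70 [[0.712, 0.221, 0.228], [0.694, 0.223, 0.228], [0.665, 0.221, 0.229], [0.636, 0.22, 0.23], [0.623, 0.219, 0.228], [0.622, 0.216, 0.221], [0.615, 0.217, 0.227], [0.614, 0.214, 0.219], [0.608, 0.215, 0.223], [0.604, 0.218, 0.219], [0.602, 0.214, 0.216], [0.595, 0.217, 0.223], [0.593, 0.212, 0.221], [0.588, 0.217, 0.222]]
0.23 178 [[0.726, 0.238, 0.236], [0.72, 0.229, 0.238], [0.711, 0.223, 0.242], [0.701, 0.228, 0.247], [0.7, 0.225, 0.242], [0.698, 0.22, 0.24], [0.693, 0.24, 0.239], [0.692, 0.234, 0.235], [0.684, 0.231, 0.235], [0.676, 0.223, 0.234], [0.667, 0.223, 0.231], [0.652, 0.224, 0.237], [0.642, 0.219, 0.234], [0.629, 0.22, 0.235], [0.576, 0.21, 0.245]]
0.25 15 [[0.705, 0.225, 
[... 2212 characters left out ...]
3, 0.258], [0.705, 0.232, 0.261], [0.705, 0.233, 0.265], [0.705, 0.235, 0.268], [0.703, 0.236, 0.264], [0.699, 0.237, 0.259], [0.705, 0.231, 0.254], [0.705, 0.233, 0.258], [0.705, 0.234, 0.261], [0.704, 0.235, 0.259], [0.702, 0.237, 0.257], [0.706, 0.232, 0.253], [0.705, 0.233, 0.253], [0.705, 0.235, 0.256], [0.703, 0.236, 0.253]]
0.27 47 [[0.699, 0.226, 0.28], [0.696, 0.23, 0.28], [0.7, 0.227, 0.279], [0.697, 0.231, 0.28], [0.702, 0.228, 0.279], [0.699, 0.232, 0.281], [0.705, 0.228, 0.28], [0.701, 0.232, 0.279], [0.698, 0.236, 0.28], [0.704, 0.232, 0.28], [0.702, 0.236, 0.284], [0.706, 0.231, 0.279], [0.704, 0.235, 0.282], [0.706, 0.232, 0.274], [0.703, 0.236, 0.276], [0.705, 0.234, 0.272]]
```

View pics/crop.png

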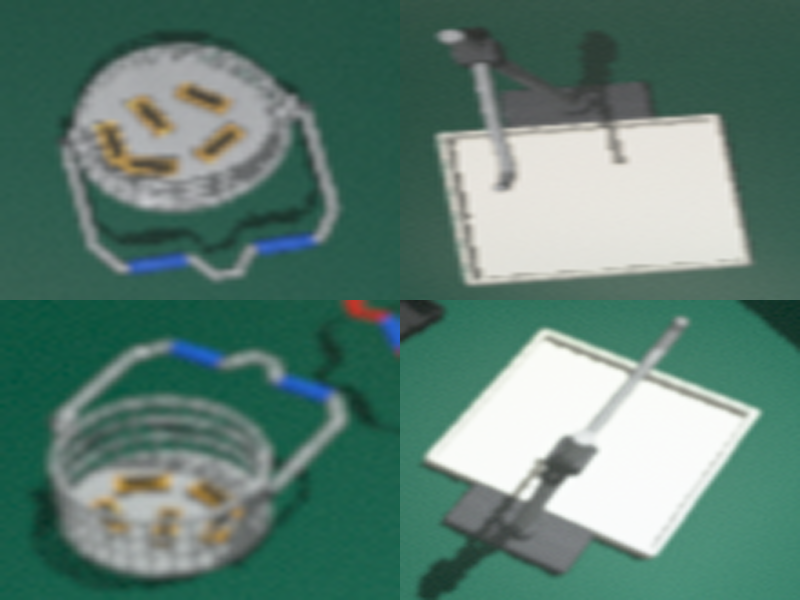

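The pictures show the small steel basket near (0.54, -0.19) with its bail towards the robot, and the stand near (0.60, 0.21) with its hook about 220 mm up. I'll fix the frames and work out the first move.

```bash
cat >> h.py <<'E'
from scipy.spatial.transform import Rotation as Ro
L=np.array([.4413,-.1767]);R=np.array([.4559,-.2406])
by=(L-R)/np.linalg.norm(L-R);bx=np.array([by[1],-by[0]]);ear=(L+R)/2+.09*bx;byaw=np.degrees(np.arctan2(bx[1],bx[0]))
def go(x,y,z,yaw):
    "grasp-point target (TCP lower by pinch_z), tool y along world yaw deg -> row shift mm, spin"
    o=arm.get_obs();M=Ro.from_rotvec(o['ee_rot']).as_matrix()
    d=M.T@(np.array([x,y,z-arm.pinch_z])-o['tool_pos'])*1000
    ya=np.degrees(np.arctan2(M[1,1],M[0,1]));sp=-np.radians((yaw-ya+180)%360-180)
    print('t',round(o['time_s'],2),'tcp',o['tool_pos'].round(4),'tooly',ya.round(2),'F',o['force'].round(2),'w',round(o['grip_width'],4),'gf',round(float(o['gripper_force']),1),'->',d.round(1),round(sp,4))
E
python3 - <<'E'
from h import *
print(ear,byaw)
go(*R,.16,byaw);go(*R,.074,byaw)
s=[dict(np.load(c+'0.npz')) for c in('scene','top')]
for q in s:
    w=cloud(q);m=(abs(w[...,0]-.60)<.08)&(abs(w[...,1]-.216)<.03)&(w[...,2]>.19)&(w[...,2]<.25);p=w[m]
    u=np.array([np.cos(np.radians(9.05)),np.sin(np.radians(9.05))]);sx=(p[:,:2]-[.596,.2145])@u;sy=(p[:,:2]-[.596,.2145])@[-u[1],u[0]]
    for a in range(-36,60,6):
        k=(sx*1000>a)&(sx*1000<a+6)
        if k.sum(): print(a,k.sum(),'y',(sy[k].mean()*1000).round(1),'zmax',(p[k,2].max()*1000).round(1),(np.median(p[k,2])*1000).round(1))
E
```

```text
[ 0.53633897 -0.18860322] 12.870132160948884
t 0.95 tcp [0.2009 0.485  0.2313] tooly 67.49 F [-0.09  0.16  0.22] w 0.0852 gf 0.0 -> [-513.3 -572.7   90. ] 0.9534
t 0.95 tcp [0.2009 0.485  0.2313] tooly 67.49 F [-0.09  0.16  0.22] w 0.0852 gf 0.0 -> [-513.3 -572.7  176. ] 0.9534
-36 3 y 0.6 zmax 245.4 244.5
-30 16 y 0.2 zmax 247.8 242.3
-24 17 y 0.5 zmax 240.4 234.1
-18 16 y 0.3 zmax 232.9 227.6
-12 12 y -0.1 zmax 224.6 221.7
-6 12 y 0.2 zmax 223.0 220.1
0 9 y 0.5 zmax 222.2 220.6
6 9 y 0.4 zmax 224.8 222.0
12 8 y -0.7 zmax 226.7 224.5
18 9 y 0.4 zmax 229.4 227.8
24 9 y 0.2 zmax 233.0 230.9
30 12 y 0.2 zmax 233.1 231.7
36 11 y 0.2 zmax 233.7 231.8
42 12 y 0.5 zmax 232.7 231.5
48 11 y 0.1 zmax 234.3 232.3
54 10 y 0.6 zmax 233.9 232.4
-30 4 y -1.8 zmax 248.1 246.1
-24 6 y -2.2 zmax 245.9 242.8
-18 6 y -1.4 zmax 236.0 233.1
-12 7 y -1.5 zmax 231.2 223.8
-6 6 y -0.7 zmax 222.5 220.4
0 7 y -1.8 zmax 224.5 222.2
6 7 y -0.0 zmax 222.3 219.1
12 7 y -2.4 zmax 229.1 225.5
18 9 y -0.4 zmax 228.3 224.7
24 10 y -1.5 zmax 231.8 228.6
30 6 y -1.0 zmax 234.8 230.4
36 7 y -2.0 zmax 235.8 230.3
42 10 y -1.2 zmax 234.3 232.4
48 6 y -0.3 zmax 233.1 230.7
54 6 y -1.2 zmax 236.9 232.4
```

Emit:
carry_out:
  plan:
    - [[0.2,-513,-573,70,0.953],[0.2,-513,-573,70,0.953],[0.2,-513,-573,70,0.953],[0.2,-513,-573,70,0.953],[0.2,-513,-573,70,0.953],[0.2,-513,-573,70,0.953],[0.2,-513,-573,70,0.953],[0.2,-513,-573,70,0.953],[0.2,-513,-573,70,0.953],[0.2,-513,-573,70,0.953],[0.2,-513,-573,70,0.953],[0.2,-513,-573,70,0.953],[0.2,-513,-573,70,0.953],[0.2,-513,-573,70,0.953],[0.2,-513,-573,70,0.953],[0.2,-513,-573,70,0.953],[0.2,-513,-573,70,0.953],[0.2,-513,-573,70,0.953],[0.2,-513,-573,70,0.953],[0.2,-513,-573,70,0.953]]

```text
time_s: 2.95
tool_pos: [0.4554, -0.2397, 0.1617]
ee_rot: [1.956, 2.458, 0.0]
force: [-0.1, -0.3, 1.1]
grip_width: 0.0342
gripper_force: 0.0
```

```bash
python3 - <<'E'
from h import *
go(*R,.12,byaw);go(*R,.074,byaw)
E
```

```text
t 2.95 tcp [ 0.4554 -0.2397  0.1617] tooly 12.97 F [-0.07 -0.27  1.14] w 0.0342 gf 0.0 -> [-1.   0.3 60.4] 0.0017
t 2.95 tcp [ 0.4554 -0.2397  0.1617] tooly 12.97 F [-0.07 -0.27  1.14] w 0.0342 gf 0.0 -> [ -1.    0.3 106.4] 0.0017
```

Emit:
carry_out:
  plan:
    - [[0.2,-1,0,35,0],[0.2,-1,0,70,0],[0.2,-1,0,90,0],[0.2,-1,0,106,0],[0.2,-1,0,106,0],[0.2,-1,0,106,0],[1,-1,0,106,0],[1,-1,0,106,0],[1,-1,0,106,0],[1,-1,0,106,0],[1,-1,0,106,0],[1,-1,0,106,0],[1,-1,0,106,0],[1,-1,0,106,0]]

```text
time_s: 4.35
tool_pos: [0.4562, -0.2421, 0.0563]
ee_rot: [1.957, 2.455, 0.0]
force: [-2.0, 0.0, 6.5]
grip_width: 0.008
gripper_force: 58.6
```

```bash
python3 - <<'E'
from h import *
go(*R,.074,byaw)
a,b=snap('scene'),snap('top')
cv2.imwrite('pics/g1.png',np.hstack([cv2.resize(a['frame'][140:280,190:330,::-1],(400,400)),cv2.resize(b['frame'][150:290,250:390,::-1],(400,400))]))
E
```

```text
t 4.35 tcp [ 0.4562 -0.2421  0.0563] tooly 12.89 F [-1.96  0.    6.51] w 0.008 gf 58.6 -> [1.5 0.  1. ] 0.0003
```

View pics/g1.png

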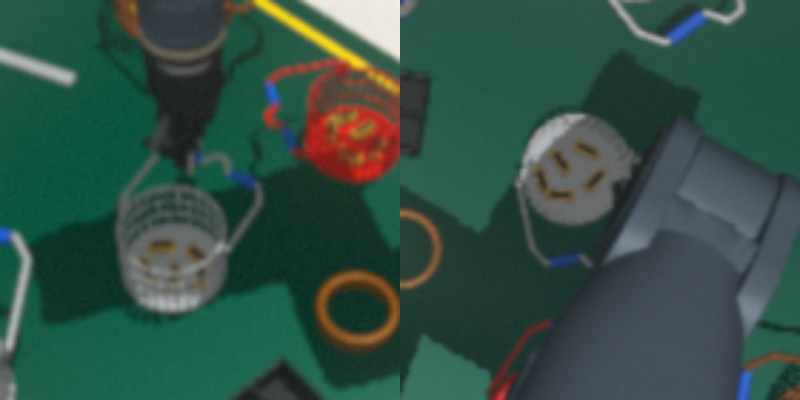

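Emit:
carry_out:
  plan:
    - [[1,0,0.3,-8,0],[1,0,1.4,-15.5,0],[1,0,3,-23,0],[1,0,5.4,-31,0],[1,0,8.4,-38,0],[1,0,12,-45,0],[1,0,16.3,-51.5,0],[1,0,21,-58,0],[1,0,26.4,-63.5,0],[1,0,32,-69,0],[1,0,38.4,-73.5,0],[1,0,45,-78,0],[1,0,52,-81.5,0],[1,0,59,-84.5,0],[1,0,66.7,-87,0],[1,0,74.4,-88.5,0],[1,0,82,-89.5,0],[1,0,90,-89.5,0],[1,0,90,-89.5,0],[1,0,90,-89.5,0]]

```text
time_s: 6.45
tool_pos: [0.5459, -0.2213, 0.1465]
ee_rot: [1.955, 2.455, 0.004]
force: [-0.4, 1.4, 11.1]
grip_width: 0.0079
gripper_force: 59.7
```

```bash
python3 - <<'E'
from h import *
go(*(R+.09*bx),.164,byaw)
a,b=snap('scene'),snap('top')
cv2.imwrite('pics/g2.png',np.hstack([cv2.resize(a['frame'][140:280,190:330,::-1],(400,400)),cv2.resize(b['frame'][150:290,250:390,::-1],(400,400))]))
for s in(a,b):
    w=cloud(s);h=cv2.cvtColor(s['frame'],cv2.COLOR_RGB2HSV)
    m=(abs(w[...,0]-.53)<.1)&(abs(w[...,1]+.19)<.1)
    bl=m&(h[...,0]>95)&(h[...,0]<125)&(h[...,1]>150)&(w[...,2]>.06)
    print('blue',bl.sum(),w[bl].mean(0).round(4) if bl.any() else '')
    q=w[m&(w[...,2]>.066)&(w[...,2]<.08)];print(q.min(0),q.max(0))
E
```

```text
t 6.45 tcp [ 0.5459 -0.2213  0.1465] tooly 12.94 F [-0.38  1.43 11.11] w 0.0079 gf 59.7 -> [ 1.2 -2.1  1.2] 0.0013
blue 42 [ 0.5317 -0.1647  0.1651]
[ 0.48098747 -0.25114466  0.06602414] [ 0.59067033 -0.12394258  0.07999362]
blue 18 [ 0.5294 -0.1549  0.1955]
[ 0.50819621 -0.19281045  0.06797575] [ 0.59234547 -0.12349645  0.07749406]
```

View pics/g2.png

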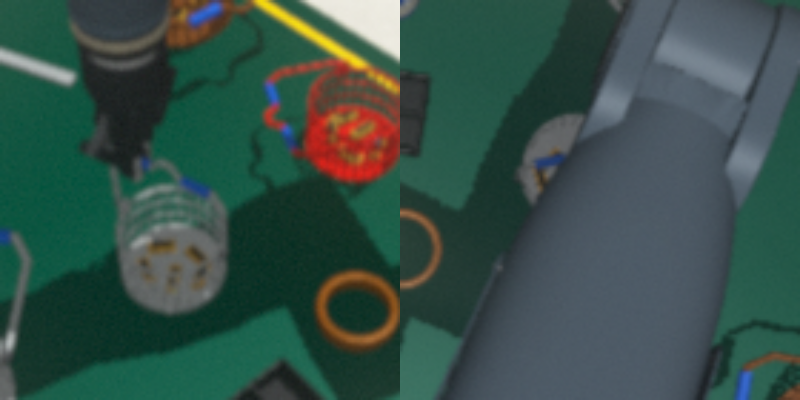

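Bail upright, the basket still standing. Now lift it slowly.

Emit:
carry_out:
  plan:
    - [[1,0,0,-1,0],[1,0,0,-2,0],[1,0,0,-3,0],[1,0,0,-5,0],[1,0,0,-8,0],[1,0,0,-12,0],[1,0,0,-18,0],[1,0,0,-26,0],[1,0,0,-34,0],[1,0,0,-42,0],[1,0,0,-50,0],[1,0,0,-58,0],[1,0,0,-66,0],[1,0,0,-74,0],[1,0,0,-80,0],[1,0,0,-84,0],[1,0,0,-86,0],[1,0,0,-86,0],[1,0,0,-86,0],[1,0,0,-86,0]]

```text
time_s: 8.55
tool_pos: [0.5433, -0.2216, 0.2305]
ee_rot: [-1.958, -2.456, 0.0]
force: [0.1, 0.6, -4.8]
grip_width: 0.0083
gripper_force: 58.5
```

```bash
cat >> h.py <<'E'
def see(name,cx,cy,z0=.05):
    a,b=snap('scene'),snap('top');C=[]
    for s in(a,b):
        w=cloud(s);h=cv2.cvtColor(s['frame'],cv2.COLOR_RGB2HSV)
        m=(abs(w[...,0]-cx)<.09)&(abs(w[...,1]-cy)<.09)
        bl=m&(h[...,0]>95)&(h[...,0]<125)&(h[...,1]>130)&(w[...,2]>.1)
        n,l,st,ce=cv2.connectedComponentsWithStats(bl.astype(np.uint8))
        for i in range(1,n):
            if st[i,4]>3: print('blue',st[i],w[l==i].mean(0).round(4),w[l==i].min(0).round(4),w[l==i].max(0).round(4))
        M=cv2.Rodrigues(np.array(s['rotation'],float))[0];p=M.T@(np.array([cx,cy,.13])-s['origin']);u=int(s['K'][0,2]-s['K'][0,0]*p[0]/p[2]);v=int(s['K'][1,2]+s['K'][1,1]*p[1]/p[2])
        u=np.clip(u,65,495);v=np.clip(v,65,355);C.append(cv2.resize(s['frame'][v-65:v+65,u-65:u+65,::-1],(400,400),interpolation=cv2.INTER_CUBIC))
    cv2.imwrite(f'pics/{name}.png',np.hstack(C));return a,b
E
python3 - <<'E'
from h import *
go(*(R+.09*bx),.25,byaw)
see('g3',.53,-.18)
E
```

```text
t 8.55 tcp [ 0.5433 -0.2216  0.2305] tooly 12.89 F [ 0.12  0.6  -4.84] w 0.0083 gf 58.5 -> [ 0.9  0.5 -0.8] 0.0004
blue [251  42   3  18  18] [ 0.5169 -0.1681  0.5943] [ 0.5143 -0.1731  0.5798] [ 0.519  -0.1646  0.6074]
blue [238 174   3   5   9] [ 0.5399 -0.2089  0.2492] [ 0.5361 -0.2151  0.2321] [ 0.5436 -0.2059  0.2549]
blue [252 181  12   7  44] [ 0.5285 -0.1553  0.2499] [ 0.5229 -0.1696  0.245 ] [ 0.5341 -0.1412  0.2543]
blue [299 201  11   5  31] [ 0.5266 -0.1555  0.2803] [ 0.4727 -0.1688  0.2439] [ 0.536  -0.1357  0.7049]
```

View pics/g3.png

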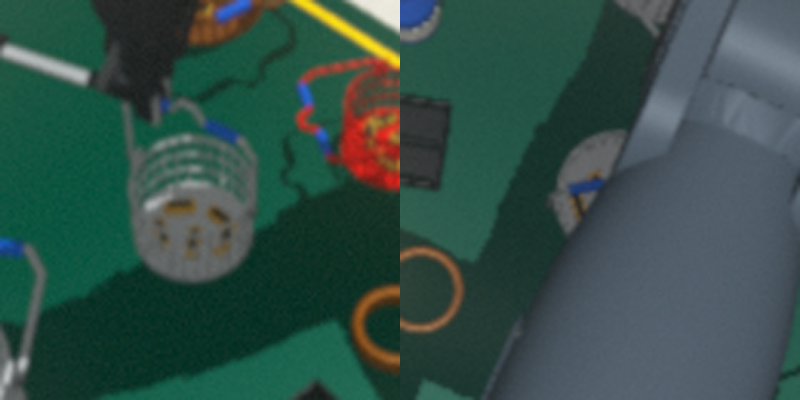

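Emit:
carry_out:
  plan:
    - [[1,6,1.4,-3,0],[1,20,4.5,-6,0.005],[1,42,9.5,-6,0.01],[1,67,15,-6,0.015],[1,93,21,-6,0.02],[1,120,27,-6,0.025],[1,147,33,-6,0.03],[1,174,39,-6,0.035],[1,201,45.5,-6,0.04],[1,228,51.5,-6,0.045],[1,255,57.5,-6,0.05],[1,282,63.5,-6,0.055],[1,308,69.5,-6,0.06],[1,332,75,-6,0.065],[1,352,79.5,-6,0.067],[1,367,83,-6,0.067],[1,377,85,-6,0.067],[1,383,86.4,-6,0.067],[1,383,86.4,-6,0.067],[1,383,86.4,-6,0.067]]

```text
time_s: 10.65
tool_pos: [0.5422, 0.1705, 0.2368]
ee_rot: [2.039, 2.389, -0.001]
force: [-0.1, -0.6, -5.1]
grip_width: 0.0079
gripper_force: 58.6
```

```bash
python3 - <<'E'
from h import *
go(.542,.1712,.255,9.05);go(.6013,.1806,.255,9.05)
a,b=see('g4',.55,.21)
E
```

```text
t 10.65 tcp [0.5422 0.1705 0.2368] tooly 9.03 F [-0.08 -0.62 -5.05] w 0.0079 gf 58.6 -> [ 0.8 -0.1  0.5] -0.0003
t 10.65 tcp [0.5422 0.1705 0.2368] tooly 9.03 F [-0.08 -0.62 -5.05] w 0.0079 gf 58.6 -> [ 0.7 59.9  0.5] -0.0003
blue [369 267   4   3   8] [0.5427 0.1841 0.264 ] [0.5355 0.1828 0.2582] [0.5526 0.1853 0.2828]
blue [388 277  14  11  70] [0.5314 0.2372 0.2559] [0.5251 0.2219 0.2511] [0.5375 0.2512 0.2603]
```

View pics/g4.png

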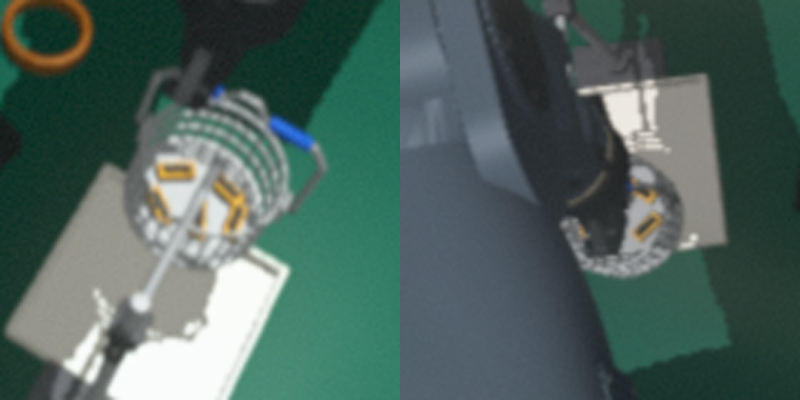

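Emit:
carry_out:
  plan:
    - [[1,0.5,3,0,0],[1,0.5,9,0,0],[1,0.5,16,0,0],[1,0.5,24,0,0],[1,0.5,32,0,0],[1,0.5,40,0,0],[1,0.5,48,0,0],[1,0.5,55,0,0],[1,0.5,59,0,0],[1,0.5,61,0,0],[1,0.5,61,0,0],[1,0.5,61,8,0],[1,0.5,61,16,0],[1,0.5,61,24,0],[1,0.5,61,30,0],[1,0.5,61,34,0],[1,0.5,61,36,0],[1,0.5,61,36,0],[1,0.5,61,36,0]]

```text
time_s: 12.65
tool_pos: [0.6026, 0.1811, 0.201]
ee_rot: [2.039, 2.39, 0.0]
force: [-0.8, -0.5, -5.3]
grip_width: 0.0077
gripper_force: 58.6
```

```bash
python3 - <<'E'
from h import *
go(.6013,.1806,.21,9.05)
a,b=see('g5',.60,.215)
E
```

```text
t 12.65 tcp [0.6026 0.1811 0.201 ] tooly 9.05 F [-0.85 -0.5  -5.33] w 0.0077 gf 58.6 -> [-0.3 -1.3  9.7] 0.0
blue [354 297   2   4   6] [0.6029 0.1948 0.2269] [0.5979 0.1933 0.2206] [0.6133 0.1962 0.249 ]
blue [372 307  14  12  70] [0.5917 0.2479 0.2211] [0.5834 0.2331 0.2149] [0.5972 0.2625 0.2257]
blue [177 171   2   3   4] [0.6071 0.1702 0.2216] [0.6047 0.169  0.2204] [0.6097 0.1716 0.2231]
```

View pics/g5.png

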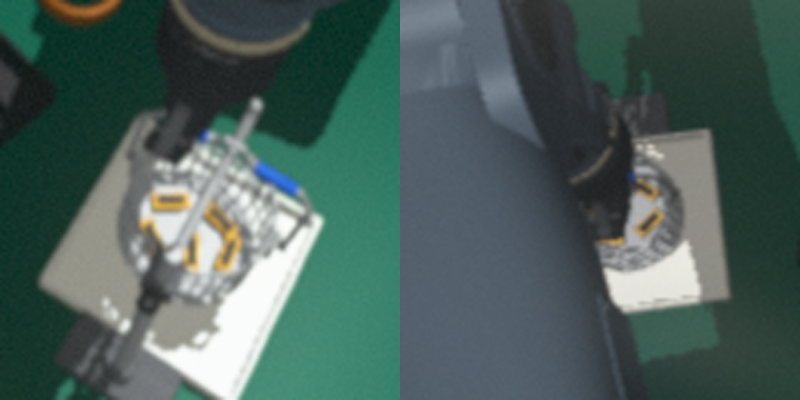

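Emit:
carry_out:
  plan:
    - [[1,0,0,2,0],[1,0,0,4,0],[1,0,0,5,0],[1,0,0,6,0],[1,0,0,6,0]]

```text
time_s: 13.25
tool_pos: [0.6024, 0.181, 0.1946]
ee_rot: [-2.039, -2.39, 0.0]
force: [-0.1, 0.2, -4.1]
grip_width: 0.008
gripper_force: 58.7
```

Emit:
carry_out:
  plan:
    - [[1,0,0,0.5,0],[1,0,0,1,0],[1,0,0,1,0]]

```text
time_s: 13.55
tool_pos: [0.6024, 0.181, 0.1937]
ee_rot: [-2.039, -2.39, 0.0]
force: [-0.1, 0.1, -4.8]
grip_width: 0.0079
gripper_force: 58.7
```

Emit:
carry_out:
  plan:
    - [[1,0,0,0.5,0],[1,0,0,1,0],[1,0,0,1,0]]

```text
time_s: 13.85
tool_pos: [0.6025, 0.1811, 0.1928]
ee_rot: [2.039, 2.39, 0.0]
force: [0.2, -0.8, -4.2]
grip_width: 0.0078
gripper_force: 58.7
```

Emit:
carry_out:
  plan:
    - [[1,0,0,0.5,0],[1,0,0,0.5,0]]

```text
time_s: 14.05
tool_pos: [0.6025, 0.1812, 0.1924]
ee_rot: [2.039, 2.39, 0.0]
force: [-0.4, 0.4, -2.2]
grip_width: 0.008
gripper_force: 58.9
```

Emit:
carry_out:
  plan:
    - [[1,0,0,0.5,0],[1,0,0,0.5,0]]

```text
time_s: 14.25
tool_pos: [0.6025, 0.1812, 0.192]
ee_rot: [2.039, 2.39, 0.001]
force: [-0.5, 0.0, -1.0]
grip_width: 0.0076
gripper_force: 59.0
```

Emit:
carry_out:
  plan:
    - [[1,0,0,0,0],[1,0,0,0,0],[1,0,0,0,0],[1,0,0,0,0],[1,0,0,0,0]]

```text
time_s: 14.75
tool_pos: [0.6025, 0.1812, 0.1919]
ee_rot: [2.039, 2.39, 0.0]
force: [-0.3, 1.0, -0.2]
grip_width: 0.0079
gripper_force: 59.1
```

```bash
python3 - <<'E'
from h import *
go(.6013,.1806,.21,9.05)
see('g6',.60,.215);go(.6013,.1806,.21,9.05)
E
```

```text
t 14.75 tcp [0.6025 0.1812 0.1919] tooly 9.06 F [-0.26  1.02 -0.25] w 0.0079 gf 59.1 -> [-0.4 -1.2  0.6] 0.0001
blue [353 298   3   4   6] [0.6065 0.196  0.2297] [0.5978 0.1946 0.2143] [0.6161 0.1987 0.2576]
blue [371 309  14  10  60] [0.5912 0.2477 0.2135] [0.5843 0.2344 0.2085] [0.5963 0.2613 0.2163]
t 14.85 tcp [0.6025 0.1812 0.1919] tooly 9.06 F [-0.62  1.   -0.17] w 0.0078 gf 59.1 -> [-0.4 -1.3  0.6] 0.0001
```

Emit:
carry_out:
  plan:
    - [[0.6,0,0,0,0],[0.4,0,0,0,0],[0.2,0,0,0,0],[0.2,0,0,0,0],[0.2,0,0,0,0],[0.2,0,0,-3,0],[0.2,0,0,-8,0],[0.2,0,0,-15,0],[0.2,0,0,-25,0],[0.2,0,0,-40,0],[0.2,0,0,-60,0],[0.2,0,0,-80,0],[0.2,0,0,-100,0],[0.2,0,0,-120,0],[0.2,-40,0,-130,0],[0.2,-80,0,-130,0],[0.2,-120,0,-130,0],[0.2,-160,0,-130,0],[0.2,-200,0,-130,0],[0.2,-200,0,-130,0]]

```text
time_s: 16.85
tool_pos: [0.6343, -0.0209, 0.3224]
ee_rot: [2.044, 2.384, -0.001]
force: [0.0, 1.1, 0.4]
grip_width: 0.0342
gripper_force: 0.0
```

```bash
python3 - <<'E'
from h import *
go(.6013,.1806,.21,9.05)
a,b=see('g7',.60,.215)
E
```

```text
t 16.85 tcp [ 0.6343 -0.0209  0.3224] tooly 8.8 F [0.04 1.07 0.44] w 0.0342 gf 0.0 -> [204.4  -1.9 130.8] -0.0044
blue [343 292  13  10  54] [0.6014 0.1824 0.2136] [0.5949 0.1679 0.2101] [0.6069 0.1961 0.2171]
blue [371 309  15  10  60] [0.591  0.2481 0.2135] [0.5845 0.2342 0.2104] [0.5957 0.2615 0.2174]
blue [169 172  11   4  27] [0.6045 0.1812 0.2142] [0.6002 0.1688 0.2089] [0.6093 0.1937 0.2183]
blue [143 175  12   4  32] [0.5946 0.248  0.2139] [0.5907 0.2316 0.2081] [0.5991 0.2595 0.2183]
```

View pics/g7.png

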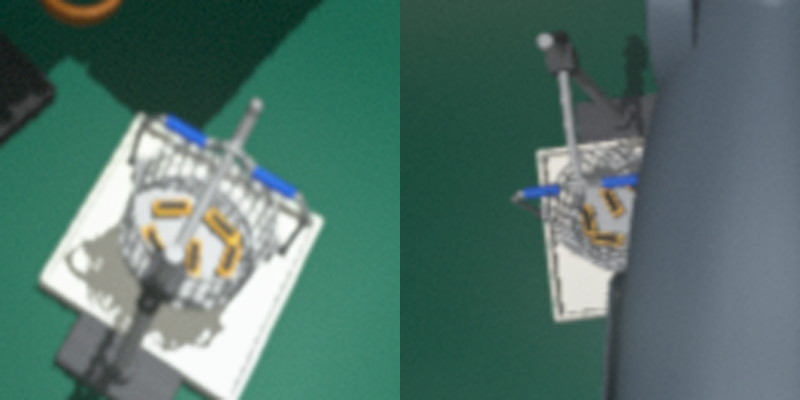

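The basket hangs level, with the sleeves at equal height and their midpoint within 2 mm of the seat. The gripper is clear, so I'll hand in.

```bash
python3 -c "
from cell import arm
print(arm.finish_job())"
```

```text
the job is handed in; nothing more can be done
None
```

The job is handed in: the basket hangs level and free on the hook by its crook, within about 2 mm of the seat in the last picture, with the gripper clear; no verdict came back.

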